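# Call the baker and point out the burnt loaf

## Task

One of the four loaves on the bread board is burnt black. Call the baker by pressing the yellow button all the way down and letting it come up again, then point at the burnt loaf from above, fingertips about 3 cm over the middle of it without touching it, keep pointing for two seconds and finish still pointing. Do not press the green button, do not touch any loaf, and leave everything else where it is.

Things in the scene. Friction and masses are not known exactly. Their poses are not given: they have to be found in the camera images.
- burnt_loaf: the burnt, almost black loaf: 170 long (x), 62 wide (y), 56 high, 250 g, loose on the board with its flat underside; origin at the centre of its underside, z up
- burnt_loaf_top (a point): the middle of the burnt loaf's top (its highest point, 56 above its underside, about 74 above the table); axes as the loaf's, z up
- loaf_a: golden-brown loaf, baked right: 170 long (x), 62 wide (y), 56 high, 250 g, loose on the board with its flat underside; origin at the centre of its underside, z up. Bystander: not to be touched.
- loaf_b: golden-brown loaf, baked right: 170 long (x), 62 wide (y), 56 high, 250 g, loose on the board with its flat underside; origin at the centre of its underside, z up. Bystander: not to be touched.
- loaf_c: golden-brown loaf, baked right: 170 long (x), 62 wide (y), 56 high, 250 g, loose on the board with its flat underside; origin at the centre of its underside, z up. Bystander: not to be touched.
- board: fixed flat wooden bread board, 220 (x) by 420 (y), 18 thick, on the table; origin at the centre of its underside. The four loaves lie on it side by side in any order, about 90 between their middles, across its long side
- call_top (a point): centre of the top of the yellow call button (cap diameter 40) on a grey box, 90 by 80 by 40 high, fixed to the table; the cap top is 62 above the table when up; pressed straight down; it stands to the left or the right of the board, the green one on the other side
- call (a joint): travel of the yellow button in m: 0 up, 0.006 fully down; springs back by itself, about 5 N when fully down, then a hard stop
- clear_top (a point): centre of the top of the green button, same make as the yellow one; not to be pressed
- clear (a joint): travel of the green button in m: 0 up, 0.006 fully down
- bowl: loose white plastic bowl, 130 across, 60 high, beside the back left of the board; origin at the centre of its underside. Bystander
- basket: loose pale wooden proving basket, 130 across, 70 high, beside the back right of the board; origin at the centre of its underside. Bystander
- scraper: loose dough scraper lying flat, steel blade 75 by 120 with a dark wooden grip of 16 diameter along one edge, between robot and board on the left. Bystander
- brush: loose flour brush lying flat, between robot and board on the right. Bystander

How it is judged:
On the way, in this order (a step that is already met when the one before it is completed fails the run):
1. the yellow button is pressed all the way down (value of joint call above 0.005 m), for 0.05 s.
2. the yellow button is let up again (value of joint call below 0.001 m), for 0.1 s.
3. the fingers point at the burnt loaf from above for about two seconds (horizontal distance between the grasp point and burnt_loaf_top below 0.025 m and z of the grasp point in the frame of burnt_loaf_top between 0.022 and 0.085 m), for 1.8 s.
At the end, for the whole second after the job is handed in: Grasp point between the fingers within 25 mm sideways of the middle of the burnt loaf's top and 22 to 85 mm above it, touching nothing; both buttons up (under 1 mm); all loaves within 8 mm, and bowl, basket, scraper and brush within 20 mm, of where they started (all of step 3 and value of joint each of call, clear below 0.001 m and distance of each of burnt_loaf, loaf_a, loaf_b, loaf_c from where it was at the start of the episode below 0.008 m and distance of each of bowl, basket, scraper, brush from where it was at the start of the episode below 0.02 m).
It fails at once if a loaf is touched or moved (contact force between any of the fingers, the arm and burnt_loaf above 0.3 N or contact force between any of the fingers, the arm and loaf_a above 0.3 N or contact force between any of the fingers, the arm and loaf_b above 0.3 N or contact force between any of the fingers, the arm and loaf_c above 0.3 N or distance of any of burnt_loaf, loaf_a, loaf_b, loaf_c from where it was at the start of the episode above 0.008 m).
It fails at once if the green button is pressed (value of joint clear above 0.002 m).
It fails at once if the bowl, basket, scraper or brush is moved more than 20 mm (distance of any of bowl, basket, scraper, brush from where it was at the start of the episode above 0.02 m).
It also fails if it takes over 40 s, if anything falls off the work surface, if the arm or the gripper's body presses on something with over 40 N, if the wrist force passes 120 N, or if a joint passes its speed limit or range.

## Robot

A 6-joint arm with a two-finger parallel gripper is mounted at the origin on the work surface. World frame = base frame: x ahead of the robot, y to its left, z up, the work surface at z = 0. Lengths are in m, angles in rad, forces in N, time in s.
With the tool pointing down it reaches from about 0.3 to 0.775 m from the base axis. Payload 14.6 kg.
Tool frame: the origin (TCP) lies between the finger pads; the fingertips stand 8 mm ahead of it and the grasp point (between the pads) lies 11 mm behind it (ctrl.tip_reach is the distance from the TCP to the fingertips, in m); y points along the fingers, z is the direction in which the jaws open and shut, and the axes are right-handed (so a half turn about y gives the same grasp; the last joint's range is limited). The gripper opens to 94 mm and grips with 3 to 60 N. Pads are 16 mm wide; open, the fingers measure 119 mm over their backs; the gripper's body (75 mm by 177 mm) begins 78 mm behind the grasp point.
Start: joints at [1.055, 0.3, 1.521, -0, 1.321, -0.067], TCP at [0.239, 0.496, 0.213] pointing down, gripper open.
Joint ranges: [-3.03, 3.03], [-0.79, 2.21], [0.23, 2.52], [-1.04, 4.18], [0, 3.07], [-2.55, 2.55]. Speed limits (rad/s): [2.22, 2.22, 2.57, 3.14, 3.14, 3.14].

## Interface

Orientations are given as [roll, pitch, yaw] about the fixed x, y, z axes, in that order (R = Rz(yaw) Ry(pitch) Rx(roll)).
In Python, from station import ctrl gives the robot as it stands.
- The arm moves only by the tool play_rows, never from a script. Its arguments are lists of equal length, an entry for each row: "twist": the turn, a rotation vector about the world's x, y, z as a fraction of full scale, a list of three; "travel": the shift along the world's x, y, z as a fraction of full scale, a list of three; "grip": the gripper's target within -1 to 1 (shut at 1, half-way at 0, fully open at -1). A call has 1 to 12 rows; each row shifts and turns the commanded pose from where the row before left it; what a row does not reach is not made up. Full scale, the value 1, is 5 cm for a shift and 90 degrees for a turn. A row lasts 1/10 s, in which the tool goes at most 50 mm and 8.59 degrees, less where a joint would pass 70% of its speed; a pose out of reach is approached as far as the arm can. A call with a number of a shift or a turn outside -1 to 1 is refused whole. A call with a gripper value outside its range is refused whole. The fingers move at their own pace and stop on an object; "force" is the grip in N (left out, the last holds). Time passes only in rows, so rows that do not move let the fingers close. It gives the time, the measured TCP pose, the force and the opening at its end, in the units of the state.
- ctrl.get_obs(): the state, without advancing time (a new reading comes with each control period).
- ctrl.camera(name): name is "scene" or "top" or "wrist"; returns a dict with "img" (420x560x3 uint8, red, green, blue), "vfov" (degrees; the focal length in pixels is half the picture's height over the tangent of half this angle, whatever the lens; pixels are square), "cx", "cy" (the principal point, pixels), "rvec" (rotation vector, rad) and "tvec" (3), from world to camera coordinates, as OpenCV has them. Camera axes: x right, y down, z forward; pixel columns grow to the right and rows downward; lengths in m; the calibration is good to about 2 mm. A picture is of the moment at which its call begins. There is no depth.
- ctrl.hand_in(): hands the job in, once; it reports no verdict.
Trained networks look in a picture, given as the dict that the camera call returned (one of the last four; its "shot" number tells which), for a name from the list of things; names that differ only in an ending like _2 or _b are one class to them, and where a whole thing is asked for, a point or a joint stands for the part that bears it (a point fixed in the world has none). Each returns a list of dicts, best first, with "confidence" (0 to 1); they miss things now and then, are a little off and sometimes report something else, mostly with a low value. They report only what shows in the picture. A call takes as long as a camera call.
- ctrl.boxes_of(name, picture): "point" ([column, row] in pixels, amid what is visible of it).
- ctrl.trace(name, picture): "pixels" (420x560 bool, what is visible of it) and "point" ([column, row] in pixels, amid what is visible of it).
The state is a dict: "time_s": time; "qpos": joint angles; "joint_vel": joint speeds; "tau": joint torques, N m; "ee_pos": TCP position; "eef_rot": TCP orientation; "force": force on the tool from outside, world axes, zero at the start; "moment": the same for the moment, N m; "grip_width": finger opening in m.
Only numpy, scipy, OpenCV 4.12 (cv2) and the standard library are available. Lean on these libraries where they do the work, as an engineer would, in place of code of your own. Each camera call takes 0.05 s, during which the arm holds its last target.

## Working session

There is one attempt and no reset: what is moved stays moved. The work goes in short steps, Python scripts to look and compute and a tool call to move; the robot and the scene stay as the last step left them, time stands still between calls to the robot, and variables do not carry over. Pictures are saved under pics/ and viewed, and the job is handed in when it is done.

Besides the shell and the picture viewer there is one more tool, called after "Call:" as name(argument=value, ...), one argument or row to a line, values as JSON. play_rows: Moves the arm, as the interface text tells. Its arguments: {"type":"object","properties":{"twist":{"type":"array"},"travel":{"type":"array"},"grip":{"type":"array"},"force":{"type":"number"}},"required":["twist","travel","grip"]}

```bash
mkdir -p pics; cat > h.py <<'E'
import numpy as np, cv2
from station import ctrl
def ray(p,pic):
    f=pic["img"].shape[0]/2/np.tan(np.radians(pic["vfov"])/2)
    R=cv2.Rodrigues(np.array(pic["rvec"],float))[0]; t=np.array(pic["tvec"],float)
    d=R.T@np.array([(p[0]-pic["cx"])/f,(p[1]-pic["cy"])/f,1]); return -R.T@t,d
def atz(p,pic,z):
    o,d=ray(p,pic); return o+d*(z-o[2])/d[2]
E
python3 - <<'E'
from h import *
o=ctrl.get_obs(); print(o)
for n in ["top","scene"]:
    p=ctrl.camera(n); cv2.imwrite(f"pics/{n}1.png",p["img"][:,:,::-1])
    for nm,z in [("call_top",.062),("clear_top",.062),("burnt_loaf",.05),("loaf_a",.05),("board",.018),("bowl",.03),("basket",.035),("scraper",.01),("brush",.01)]:
        for r in ctrl.boxes_of(nm,p)[:4]: print(n,nm,np.round(r["point"],1),round(r["confidence"],2),atz(r["point"],p,z).round(3))
E
```

```text
{'time_s': 0.0, 'qpos': array([ 1.05539282e+00,  3.00464484e-01,  1.52155219e+00, -1.04181012e-05,
        1.32073630e+00, -6.66082304e-02]), 'joint_vel': array([ 0.00108165, -0.00184914, -0.00022589, -0.00204803,  0.00214233,
       -0.00016283]), 'tau': array([ 2.56388317e-03, -5.31794107e+01, -3.52744710e+01,  7.09523493e-02,
        2.43755017e-02, -1.36472077e-04]), 'ee_pos': array([0.23851905, 0.49530994, 0.21290219]), 'eef_rot': array([-1.57195474e+00,  6.71608463e-05, -4.48792734e-01]), 'force': array([ 0.10203411, -0.10218643, -0.88639833]), 'moment': array([ 0.01612193, -0.02350286, -0.02100359]), 'grip_width': 0.09390716505246942}
top call_top [404.6 202.6] 0.42 [ 0.527 -0.374  0.062]
top clear_top [142.5 212.8] 0.6 [0.489 0.373 0.062]
top burnt_loaf [267.9 181.3] 0.96 [0.587 0.016 0.05 ]
top loaf_a [235.5 172.9] 0.95 [0.611 0.11  0.05 ]
top loaf_a [328.9 183.4] 0.67 [ 0.582 -0.161  0.05 ]
top loaf_a [294.6 172.7] 0.62 [ 0.613 -0.062  0.05 ]
top board [281.4 183.9] 0.64 [ 0.586 -0.024  0.018]
top bowl [151.5 148.9] 0.66 [0.686 0.366 0.03 ]
top basket [399.9 154.3] 0.73 [ 0
[... 275 characters left out ...]
 ]
top brush [343.  277.4] 0.69 [ 0.313 -0.205  0.01 ]
scene call_top [381.2 315.6] 0.21 [0.502 0.378 0.062]
scene clear_top [383.5 312.6] 0.79 [0.492 0.375 0.062]
scene burnt_loaf [264.2 242. ] 0.69 [0.599 0.032 0.05 ]
scene loaf_a [241.9 225.1] 0.92 [ 0.618 -0.058  0.05 ]
scene loaf_a [278.  264.4] 0.81 [0.61  0.116 0.05 ]
scene loaf_a [234.4 205.7] 0.65 [ 0.597 -0.14   0.05 ]
scene board [218.5 158.9] 0.51 [ 0.515 -0.413  0.018]
scene bowl [313.2 350.2] 0.85 [0.668 0.344 0.03 ]
scene basket [187.2 174.7] 0.56 [ 0.649 -0.375  0.035]
scene scraper [397.3 252. ] 0.75 [0.298 0.243 0.01 ]
scene scraper [382.9 315.9] 0.71 [0.471 0.364 0.01 ]
scene brush [298.3 170.4] 0.57 [ 0.315 -0.206  0.01 ]
```

View pics/top1.png

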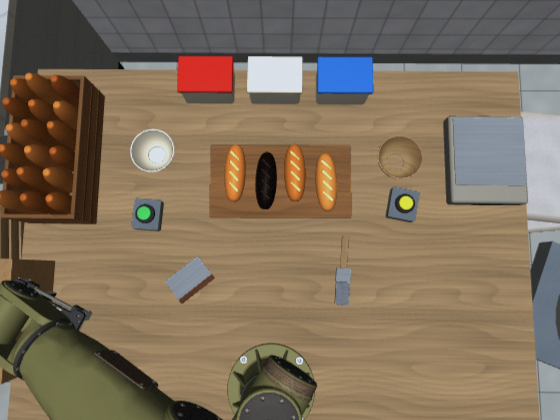

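View pics/scene1.png

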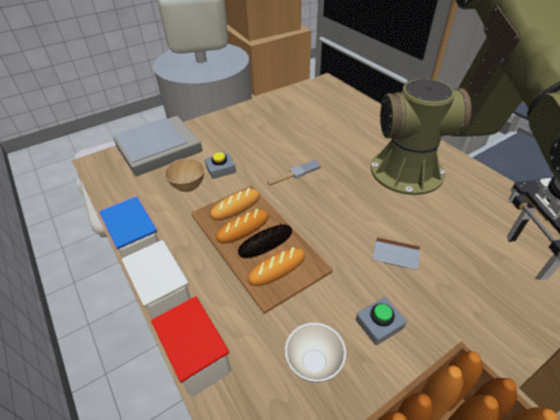

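Yellow is on the right, at top-view pixel (406,203), and green is on the left at (145,213). The burnt loaf is second from the left, at (266,181). I'll refine these positions by colour.

```bash
python3 - <<'E'
from h import *
P={n:ctrl.camera(n) for n in ["top","scene"]}
def tri(a,b):
    (o1,d1),(o2,d2)=ray(a,P["top"]),ray(b,P["scene"])
    s=np.linalg.lstsq(np.c_[d1,-d2],o2-o1,rcond=None)[0]
    q1,q2=o1+s[0]*d1,o2+s[1]*d2; return (q1+q2)/2,np.linalg.norm(q1-q2)
pts={}
for n,p in P.items():
    im=p["img"].astype(int); r,g,b=im[...,0],im[...,1],im[...,2]
    m=((r>150)&(g>150)&(b<90)).astype(np.uint8)
    k,l,s,c=cv2.connectedComponentsWithStats(m)
    for i in range(1,k):
        if s[i,4]>15: print(n,"yellow",s[i],c[i].round(1),atz(c[i],p,.060).round(4))
    i=1+np.argmax(s[1:,4]); pts[n,"y"]=c[i]
    t=ctrl.trace("burnt_loaf",p)[0]; ys,xs=np.nonzero(t["pixels"])
    c=np.array([xs.mean(),ys.mean()]); pts[n,"b"]=c
    W=np.array([atz((x,y),p,.045)[:2] for x,y in zip(xs,ys)])
    ev,V=np.linalg.eigh(np.cov(W.T)); print(n,"burnt",len(xs),c.round(1),atz(c,p,.045).round(4),atz(c,p,.06).round(4),V[:,1],4*np.sqrt(ev), W.min(0),W.max(0),t["confidence"])
for k in "yb": print(k,tri(pts["top",k],pts["scene",k]))
E
```

```text
top yellow [323 165   7  10  29] [326.3 169.2] [ 0.6218 -0.1524  0.06  ]
top yellow [231 168   6   8  16] [233.8 170.9] [0.6142 0.1147 0.06  ]
top yellow [231 175   5  10  24] [232.9 180.2] [0.5867 0.1164 0.06  ]
top yellow [323 175   8  10  43] [326.4 179.1] [ 0.5929 -0.1527  0.06  ]
top yellow [323 184   8  12  44] [326.2 189.5] [ 0.5626 -0.1521  0.06  ]
top yellow [324 194   6  10  25] [326.3 199.1] [ 0.5346 -0.1522  0.06  ]
top yellow [399 196  14  14 142] [405.8 202.4] [ 0.5277 -0.3779  0.06  ]
top burnt 952 [265.4 179.9] [0.5918 0.0231 0.045 ] [0.5888 0.0226 0.06  ] [-0.99925851  0.03850222] [0.06265729 0.16777978] [ 0.51187945 -0.00781093] [0.67235142 0.05354662] 0.88
scene yellow [213 153  12   7  67] [218.4 156. ] [ 0.5284 -0.3751  0.06  ]
scene yellow [213 190  43  24 242] [233.1 201.7] [ 0.5961 -0.1473  0.06  ]
scene yellow [272 252  21  18  89] [280.4 260.7] [0.6025 0.1166 0.06  ]
scene yellow [261 262  10  14  56] [265.7 268.8] [0.6474 0.1168 0.06  ]
scene yellow [254 270   6   8  20] [256.4 274. ] [0.675 0.117 0.06 ]
scene burnt 1077 [264.9 241.5] [0.5946 0.0274 0.045 ] [0.6008 0.0387 0.06  ] [-0.99992399 -0.0123295 ] [0.07712906 0.1768928 ] [ 0.50499734 -0.00996156] [0.67592632 0.06407664] 0.57
y (array([ 0.52804786, -0.41260986, -0.16890547]), np.float64(0.0883180268351983))
b (array([0.59268712, 0.02339508, 0.03985395]), np.float64(0.00046503348003963175))
```

Call:
play_rows(
  twist=[
    [0,0,0],
    [0,0,0],
    [0,0,0],
    [0,0,0],
    [0,0,0],
    [0,0,0],
    [0,0,0],
    [0,0,0],
    [0,0,0],
    [0,0,0],
    [0,0,0],
    [0,0,0],
  ],
  travel=[
    [0.24,-0.72,0],
    [0.24,-0.72,0],
    [0.24,-0.72,0],
    [0.24,-0.72,0],
    [0.24,-0.72,0],
    [0.24,-0.72,0],
    [0.24,-0.72,0],
    [0.24,-0.72,0],
    [0.24,-0.72,0],
    [0.24,-0.72,0],
    [0.24,-0.72,0],
    [0.24,-0.72,0],
  ],
  grip=[1,1,1,1,1,1,1,1,1,1,1,1],
)

```text
time_s: 2.4
ee_pos: [0.3829, 0.062, 0.2137]
eef_rot: [-1.57, -0.001, -0.449]
force: [0.8, 0.3, 0.0]
grip_width: 0.002
```

Call:
play_rows(
  twist=[
    [0,0,0],
    [0,0,0],
    [0,0,0],
    [0,0,0],
    [0,0,0],
    [0,0,0],
    [0,0,0],
    [0,0,0],
    [0,0,0],
    [0,0,0],
    [0,0,0],
    [0,0,0],
  ],
  travel=[
    [0.24,-0.73,0],
    [0.24,-0.73,0],
    [0.24,-0.73,0],
    [0.24,-0.73,0],
    [0.24,-0.73,0],
    [0.24,-0.73,0],
    [0.24,-0.73,0],
    [0.24,-0.73,0],
    [0.24,-0.73,0],
    [0.24,-0.73,0],
    [0.24,-0.73,0],
    [0.24,-0.73,0],
  ],
  grip=[1,1,1,1,1,1,1,1,1,1,1,1],
)

```text
time_s: 3.6
ee_pos: [0.5269, -0.376, 0.2134]
eef_rot: [-1.571, -0.0, -0.449]
force: [0.6, -0.6, 0.8]
grip_width: 0.0003
```

Call:
play_rows(
  twist=[
    [0,0,0],
    [0,0,0],
    [0,0,0],
    [0,0,0],
    [0,0,0],
  ],
  travel=[
    [0,0,-0.5],
    [0,0,-0.5],
    [0,0,-0.5],
    [0,0,-0.5],
    [0,0,0],
  ],
  grip=[1,1,1,1,1],
)

```text
time_s: 4.1
ee_pos: [0.5254, -0.3735, 0.1099]
eef_rot: [-1.569, 0.006, -0.449]
force: [-0.2, 0.7, 0.0]
grip_width: 0.0006
```

```bash
python3 - <<'E'
from h import *
o=ctrl.get_obs(); print(o["time_s"],o["ee_pos"],o["grip_width"],o["force"])
for n in ["scene","wrist"]:
    p=ctrl.camera(n); cv2.imwrite(f"pics/{n}2.png",p["img"][:,:,::-1])
E
```

```text
4.1 [ 0.52540692 -0.37353282  0.10994727] 0.0006097755248338989 [-0.2401495   0.72139905  0.02046488]
```

View pics/wrist2.png

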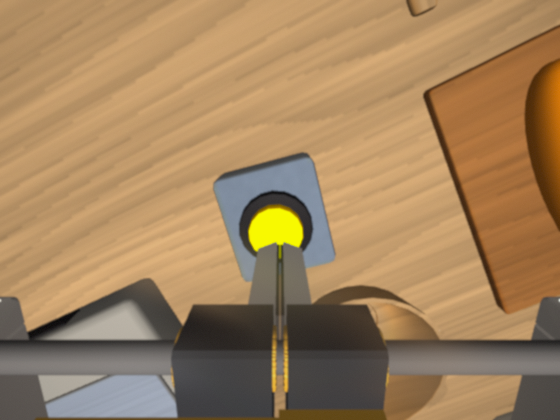

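View pics/scene2.png

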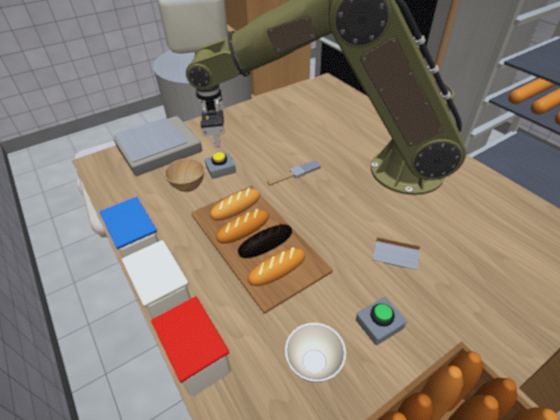

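```bash
python3 - <<'E'
from h import *
o=ctrl.get_obs(); print(o["time_s"],o["ee_pos"],o["eef_rot"])
E
```

```text
4.2 [ 0.52680187 -0.37459439  0.11413197] [-1.57081329e+00 -1.29298348e-04 -4.48795979e-01]
```

The wrist view shows the closed fingertips at about (280,250), lined up over the yellow cap at (276,232). The scene view shows everything still in place. Next I press slowly.

Call:
play_rows(
  twist=[
    [0,0,0],
    [0,0,0],
    [0,0,0],
    [0,0,0],
    [0,0,0],
    [0,0,0],
    [0,0,0],
  ],
  travel=[
    [0,0,-0.3],
    [0,0,-0.3],
    [0,0,-0.2],
    [0,0,-0.1],
    [0,0,-0.06],
    [0,0,-0.04],
    [0,0,0],
  ],
  grip=[1,1,1,1,1,1,1],
)

```text
time_s: 4.9
ee_pos: [0.5267, -0.3745, 0.0643]
eef_rot: [-1.571, -0.0, -0.449]
force: [-2.5, 2.2, 5.3]
grip_width: 0.0006
```

Call:
play_rows(
  twist=[
    [0,0,0],
    [0,0,0],
    [0,0,0],
  ],
  travel=[
    [0,0,-0.03],
    [0,0,0],
    [0,0,0],
  ],
  grip=[1,1,1],
)

```text
time_s: 5.2
ee_pos: [0.5269, -0.3746, 0.064]
eef_rot: [-1.571, -0.001, -0.449]
force: [-8.0, 5.1, 16.0]
grip_width: 0.0004
```

That is the hard stop: the force went up to 16 N with almost no further travel. Now I release it and rise.

Call:
play_rows(
  twist=[
    [0,0,0],
    [0,0,0],
    [0,0,0],
    [0,0,0],
    [0,0,0],
    [0,0,0],
    [0,0,0],
  ],
  travel=[
    [0,0,0.1],
    [0,0,0.3],
    [0,0,0.6],
    [0,0,0.6],
    [0,0,0.6],
    [0,0,0.4],
    [0,0,0],
  ],
  grip=[1,1,1,1,1,1,1],
)

```text
time_s: 5.9
ee_pos: [0.5275, -0.3752, 0.1961]
eef_rot: [-1.572, -0.006, -0.449]
force: [-0.1, -0.0, 0.5]
grip_width: 0.0006
```

```bash
python3 - <<'E'
from h import *
p=ctrl.camera("scene"); cv2.imwrite("pics/scene3.png",p["img"][100:220,140:340,::-1].repeat(3,0).repeat(3,1))
o=ctrl.get_obs(); print(o["time_s"],o["ee_pos"],o["force"])
E
```

```text
5.95 [ 0.52700373 -0.37477793  0.19353356] [-0.47452832  0.11166389 -0.35451261]
```

View pics/scene3.png

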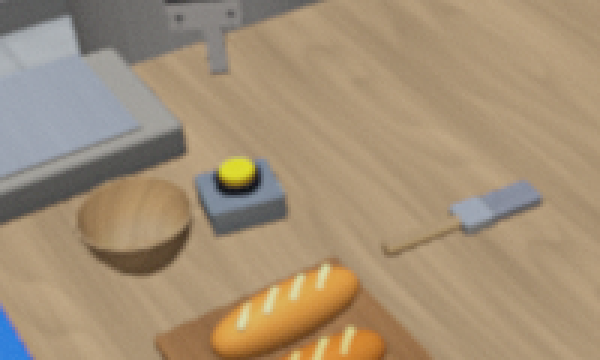

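The yellow button is back up (its cap is at (237,172) in the crop) and its surroundings are undisturbed. Next I move over the burnt loaf.

Call:
play_rows(
  twist=[
    [0,0,0],
    [0,0,0],
    [0,0,0],
    [0,0,0],
    [0,0,0],
    [0,0,0],
    [0,0,0],
    [0,0,0],
    [0,0,0],
    [0,0,0],
    [0,0,0],
    [0,0,0],
  ],
  travel=[
    [0.11,0.66,0],
    [0.11,0.66,0],
    [0.11,0.66,0],
    [0.11,0.66,0],
    [0.11,0.66,0],
    [0.11,0.66,0],
    [0.11,0.66,0],
    [0.11,0.66,0],
    [0.11,0.66,0],
    [0.11,0.66,0],
    [0.11,0.66,0],
    [0.11,0.66,0],
  ],
  grip=[1,1,1,1,1,1,1,1,1,1,1,1],
)

```text
time_s: 7.15
ee_pos: [0.5922, 0.0229, 0.1906]
eef_rot: [-1.572, 0.002, -0.449]
force: [0.8, 0.2, 0.2]
grip_width: 0.0004
```

Call:
play_rows(
  twist=[
    [0,0,0],
    [0,0,0],
    [0,0,0],
    [0,0,0],
    [0,0,0],
    [0,0,0],
  ],
  travel=[
    [0,0,0],
    [0,0,-0.4],
    [0,0,-0.5],
    [0,0,-0.4],
    [0,0,-0.2],
    [0,0,0],
  ],
  grip=[1,1,1,1,1,1],
)

```text
time_s: 7.75
ee_pos: [0.5918, 0.0211, 0.1153]
eef_rot: [-1.572, 0.003, -0.449]
force: [-0.2, -0.3, 0.3]
grip_width: 0.0003
```

```bash
python3 - <<'E'
from h import *
o=ctrl.get_obs(); print(o["time_s"],o["ee_pos"],o["force"])
for n in ["scene","wrist","top"]:
    p=ctrl.camera(n); cv2.imwrite(f"pics/{n}4.png",p["img"][:,:,::-1])
    if n=="scene":
        t=ctrl.trace("burnt_loaf",p)[0]; ys,xs=np.nonzero(t["pixels"]); print(xs.mean(),ys.mean())
    if n=="wrist":
        R=cv2.Rodrigues(np.array(p["rvec"],float))[0]; f=210/np.tan(np.radians(p["vfov"])/2)
        K=np.array([[f,0,p["cx"]],[0,f,p["cy"]],[0,0,1]])
        for nm,q in [("tops",(.592,.023,.074)),("tip",ctrl.get_obs()["ee_pos"]-[0,0,.008])]:
            c=R@np.array(q)+p["tvec"]; print(nm,(K@c/c[2])[:2])
E
```

```text
7.75 [0.59182954 0.02107832 0.11527743] [-0.18350122 -0.30451783  0.33112877]
237.45631067961165 229.48665048543688
tops [282.26426049 232.67331924]
tip [280.9126279 256.8303888]
```

View pics/wrist4.png

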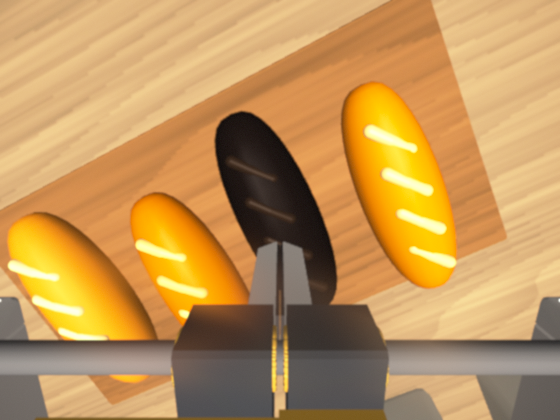

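View pics/scene4.png

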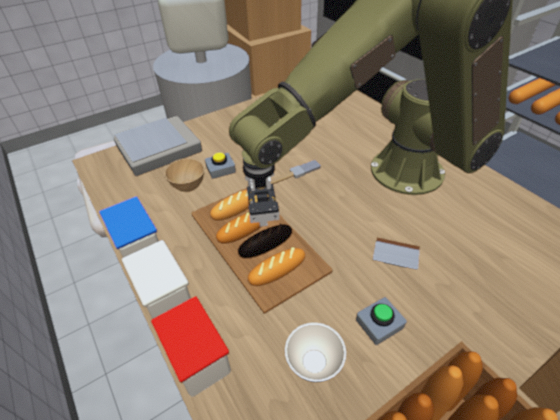

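```bash
python3 - <<'E'
from h import *
o=ctrl.get_obs(); print(o["time_s"],o["ee_pos"],o["force"])
p=ctrl.camera("wrist")
im=p["img"].astype(int); 
for q in [(240,113),(218,160),(268,145),(328,300)]: print(q,atz(q,p,.035).round(3))
E
```

```text
7.95 [0.59311037 0.02137181 0.11800843] [-0.91872515  0.13621782  0.73927507]
(240, 113) [0.507 0.03  0.035]
(218, 160) [ 0.531 -0.002  0.035]
(268, 145) [0.537 0.038 0.035]
(328, 300) [0.68  0.026 0.035]
```

View pics/top4.png

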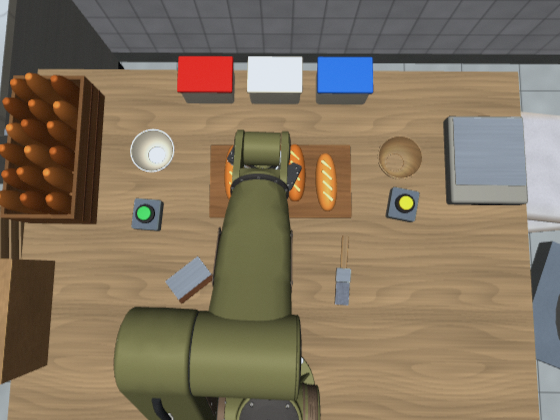

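The wrist view puts the loaf's middle at about (0.593, 0.025), which agrees with the earlier fix. I'll lower 5 mm and hold.

Call:
play_rows(
  twist=[
    [0,0,0],
    [0,0,0],
    [0,0,0],
    [0,0,0],
    [0,0,0],
    [0,0,0],
    [0,0,0],
    [0,0,0],
    [0,0,0],
    [0,0,0],
    [0,0,0],
    [0,0,0],
  ],
  travel=[
    [0,0.03,-0.1],
    [0,0,0],
    [0,0,0],
    [0,0,0],
    [0,0,0],
    [0,0,0],
    [0,0,0],
    [0,0,0],
    [0,0,0],
    [0,0,0],
    [0,0,0],
    [0,0,0],
  ],
  grip=[1,1,1,1,1,1,1,1,1,1,1,1],
)

```text
time_s: 9.2
ee_pos: [0.5926, 0.023, 0.1119]
eef_rot: [-1.571, 0.0, -0.449]
force: [-0.3, 0.4, 1.1]
grip_width: 0.0004
```

Call:
play_rows(
  twist=[
    [0,0,0],
    [0,0,0],
    [0,0,0],
    [0,0,0],
    [0,0,0],
    [0,0,0],
    [0,0,0],
    [0,0,0],
    [0,0,0],
    [0,0,0],
    [0,0,0],
    [0,0,0],
  ],
  travel=[
    [0,0,0],
    [0,0,0],
    [0,0,0],
    [0,0,0],
    [0,0,0],
    [0,0,0],
    [0,0,0],
    [0,0,0],
    [0,0,0],
    [0,0,0],
    [0,0,0],
    [0,0,0],
  ],
  grip=[1,1,1,1,1,1,1,1,1,1,1,1],
)

```text
time_s: 10.4
ee_pos: [0.5926, 0.023, 0.1119]
eef_rot: [-1.571, -0.0, -0.449]
force: [-0.4, 0.1, 0.3]
grip_width: 0.0001
```

```bash
python3 - <<'E'
from h import *
o=ctrl.get_obs(); print(o["time_s"],o["ee_pos"],o["force"])
ctrl.hand_in()
E
```

```text
10.4 [0.59262837 0.02300198 0.11193147] [-0.35221907  0.11096429  0.33702983]
the job is handed in; nothing more can be done
```

I pressed the yellow button (on the right) with closed fingertips, let it come back up, then pointed at the burnt loaf, second from the left. I held there for more than two seconds and handed the job in still pointing, at 10.4 s. No verdict was reported.

- **Button:** the press reached the hard stop, with 16 N on the tool and the fingertips at a height of about 56 mm. The picture taken afterwards shows the yellow cap up again.
- **Pointing:** the last reading puts the tool at (0.593, 0.023), against a measured loaf middle of about (0.592, 0.023). The fingertips were about 30 mm above the loaf top and the grasp point about 49 mm. The tool force was only noise, below 1.2 N.
- **Everything else:** the pictures showed the bowl, basket, scraper, brush and green button undisturbed. In the last overhead view the arm hid most of the other loaves, but the scene and wrist views showed all of them in place.
- **Disagreements:** combining the two cameras for the yellow button failed because my colour search picked a loaf in the scene view. I used each camera's own fix at the known cap height instead, and those agreed to about 3 mm. The burnt-loaf trace in the last scene picture was also wrong, because the gripper partly hid the loaf, so I relied on the wrist view.

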